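# Latch a weld fixture shut on a square tube

### The job

Clamp the square tube in the weld fixture with the fixture's toggle latch: take the latch's bail by its black grip bar, swing it over and hook its crossbar behind the keeper on the sliding jaw, then let go of it and push the handle over, past centre and fully home on its rubber stop. The stop is set by a screw, so feel for it, push gently (never with more than about 1.5 kg, 15 N, on the handle), and leave the loose tools alone.

Things in the scene. Friction and masses are not known exactly. Their poses are not given: they have to be found in the camera images.
- fixture: Fixed steel fixture: plate 235 x 100 x 8 mm. Origin on the cart top under the latch pivot; x level from the latch to the keeper (plate from x = -105 to 130 mm), y along the hinge axes, z up. Along x: rubber stop at -50, latch post at 0 (pivot axle along y, 55 mm above the cart top), fixed jaw 20 to 32 (top z = 44), tube, sliding jaw with keeper.
- handle: Latch handle: steel plate 30 wide (y), 5 thick, 23 to 88 mm from the pivot. Origin on the pivot, z along the handle outward, +x out of the pushed face (toward the keeper when it stands). Starts standing or leaning to the keeper; pushed over to the fixture's -x until about level (within 8 degrees) on the stop. Stiff hinge (0.15 N m): stays where left.
- handle_push (a point): Middle of the handle's pushed face, 70 mm from the pivot. With the bail hooked, a push of 4 to 9 N here takes the handle to dead centre, which is at 10 degrees before level; after that it goes easily until it meets the stop.
- bail_grip (a point): Middle of the bail's black grip bar, 14 mm thick, 48 mm long along the fixture's y, 48 mm beyond the crossbar, 140 mm from the bail's pin. Pinch it from above, fingers closing along the fixture's x, one finger inside the bail's loop (36 mm wide); it can turn in the grip. The pin is on the lever, so pulling or pushing the bail swings the handle too, at about 7 N.
- bail_bar (a point): Middle of the bail's crossbar, a 6 mm round steel bar along the fixture's y, 92 mm from the pin; the bail's two legs, 42 mm apart, pass outside the handle. Sprung legs stretch up to 14 mm (4 N per mm).
- bail_end: Outer part of the bail (rods, crossbar, grip bar). Origin at the bail's pin, which is on the lever 20 mm from the pivot (10 degrees farther over than the handle); x along the bail to the grip bar, y along the hinge axis. At the start it stands up or leans to the keeper side, held by a slightly stiff hinge; let go near level it sags by its own weight (80 g).
- keeper (a point): Middle of the keeper's hooking face, which looks to +x, 55 mm above the cart top; axes as the fixture's. Keeper: post 20 wide (y), 6 thick, on the sliding jaw, with a lip that overhangs this face by 5 mm, from 5 to 9 mm above this point; jaw top 6 mm below it, with a ledge (10 wide) 17 mm out. Hooked, the crossbar's centre is 3 mm out from here, under the lip.
- jaw: Sliding jaw with the keeper, 18 x 60 mm, 41 mm tall; origin at the centre of its underside, axes as the fixture's. It slides along x (2 N friction), a few mm toward the tube when the latch pulls.
- tube: Loose square steel tube 30 x 80 x 30 mm lying along the fixture's y between the jaws; origin at the centre of its underside. It stays where it is; the latch clamps it.
- stop: Foot of the handle's stop, 50 mm from the pivot on the -x side; origin at its underside. A screw with a rubber pad (18 mm across) on it is set anew each time: the pad's top, which the handle's underside meets, is 47 to 58 mm above the cart top. Stiff pad: 12 N per mm, 3 mm at most.
- pliers: Loose pliers with yellow grips, 62 x 177 x 19 mm, bystander; origin under its centre.
- spanner: Loose combination spanner 47 x 190 x 8 mm, bystander; origin under its centre.
- nozzle: Loose copper gas nozzle standing, 25 mm across, 58 mm high, bystander; origin under its centre.
Not all that is in view belongs to the job. What is shaped like the tube but green or yellow is not meant.

How it is judged:
On the way, in this order (a step that is already met when the one before it is completed fails the run):
1. the bail's crossbar is hooked behind the keeper, under its lip, and let go, with the handle still up (x of bail_bar in the frame of keeper between 0.0005 and 0.012 m and z of bail_bar in the frame of keeper between -0.0065 and 0.005 m and y of bail_bar in the frame of keeper between -0.008 and 0.008 m and x of handle_push in the frame of fixture above -0.03 m and contact force between the fingers and bail_end below 0.1 N), for 0.2 s.
2. the handle is pushed past dead centre with the crossbar still hooked (x of bail_bar in the frame of keeper between 0.0005 and 0.007 m and z of bail_bar in the frame of keeper between -0.0065 and 0.005 m and y of bail_bar in the frame of keeper between -0.008 and 0.008 m and x of handle_push in the frame of fixture below -0.06 m and z of handle_push in the frame of fixture below 0.0695 m), for 0.1 s.
At the end, for the whole second after the job is handed in: The crossbar lies behind the keeper under its lip (0.5 to 7 mm out from the face, 6.5 mm below to 5 mm above the keeper point), the handle is past dead centre and rests on its rubber stop (pressing on it with more than 0.8 N), the jaw grips the tube with more than 10 N, and all is at rest (all of step 2 and contact force between handle and stop above 0.8 N and contact force between jaw and tube above 10 N and angular speed of handle below 0.05 rad/s); the robot touches nothing.
It fails at once if the handle is pushed with more than 20 N (contact force between any of the fingers, the arm and handle above 20 N).
It fails at once if the tube is lifted or knocked out of its place (more than 15 mm) (distance of tube from where it was at the start of the episode above 0.015 m).
It fails at once if a loose tool is disturbed (moved more than 15 mm) (distance of any of pliers, spanner, nozzle from where it was at the start of the episode above 0.015 m).
It also fails if it takes over 72 s, if anything falls off the work surface, if the arm or the gripper's body presses on something with over 40 N, if the wrist force passes 120 N, or if a joint passes its speed limit or range.

### The arm

A 6-joint arm with a two-finger parallel gripper is mounted at the origin on a cart in front of the work surface, level with it; the furniture and walls round the work are solid. World frame = base frame: x ahead of the robot, y to its left, z up, the work surface at z = 0. Lengths are in m, angles in rad, forces in N, time in s.
With the tool pointing down it reaches from about 0.325 to 0.9 m from the base axis. Payload 3.5 kg.
Tool frame: the origin (TCP) lies on the centre line of the jaws, within the pads' length; the fingertips stand 8 mm ahead of it and the grasp point (between the pads) lies 11 mm behind it; z points along the fingers, y is the direction in which the jaws open and shut (so a half turn about z gives the same grasp; the last joint's range is limited). The gripper opens to 85 mm and grips with 20 to 120 N. Pads are 22 mm wide; open, the fingers measure 114 mm over their backs; the gripper's body (76 mm by 85 mm) begins 54 mm behind the grasp point. The pads swing forward as they close: fully open they stand 13 mm farther back than shut.
Start: joints at [-1.208, 0.276, -0.026, 1.268, 0, 1.467], TCP at [0.281, -0.558, 0.239] pointing down, gripper open.
Joint ranges: [-3.12, 3.12], [-0.85, 1.88], [-1.08, 1.24], [-1.95, 2.15], [-1.57, 1.53], [-3.14, 3.14]. Speed limits (rad/s): [2.57, 2.57, 3.14, 3.14, 3.14, 3.14].

### API

Orientations are given as a unit quaternion [x, y, z, w].
In Python, from workcell import * gives the robot as it stands.
- The arm moves only by the tool jog_arm, never from a script. Its argument "rows" is a list that holds one entry, the list of rows, each a list of 7 numbers: the shift along the tool's x, y, z each as a share of 80 cm, from -1 to 1, then the turn, a rotation vector about the tool's x, y, z each as a share of pi/2 rad, from -1 to 1, then the closure, from -1 (fully open) to 1 (shut). In form: [[[x, y, z, rx, ry, rz, claw], ...]]. A call has 1 to 10 rows; each row is the pose to reach, as a shift and turn from the pose commanded when the call began, along the tool's axes at that moment; what a row does not reach only later rows make up. A row lasts 1/8 s, in which the tool goes at most 62.5 mm and 10.7 degrees, less where a joint would pass 70% of its speed; a pose out of reach is approached as far as the arm can. A call with a number of a shift or a turn outside -1 to 1 is refused whole. A call with a gripper value outside its range is refused whole. The fingers move at their own pace and stop on an object; "force" is the grip in N (left out, the last holds). Time passes only in rows, so rows that repeat a pose let the fingers close. It gives the time, the measured TCP pose, the force and the opening at its end, in the units of the state.
- read_state(): the state, without advancing time (a new reading comes with each control period).
- grab_frame(name): name is "side" or "top" or "wrist"; returns (picture, depth): 480x640x3 uint8, blue, green, red; 480x640 float32, m along the optical axis (not along the pixel's ray), 0 where there is no reading.
- camera_info(name): a dict with "fx", "fy", "cx", "cy" (pixels), "pose" (4x4, takes a point from camera to world coordinates); the wrist camera has in their place "T_tool_cam" (4x4, takes a point from camera to tool coordinates, whose origin is the TCP and whose axes are the flange's). Camera axes: x right, y down, z forward; pixel columns grow to the right and rows downward; lengths in m; the calibration is good to about 2 mm. The wrist camera is an equidistant fisheye: a pixel r from the principal point sees the ray r / f radians off the axis. A picture is of the moment at which its call begins: read the wrist's pose just before it. camera_info takes no time and is no camera call.
- sign_off(): hands the job in, once; it reports no verdict.
The state is a dict: "clock": time; "joints": joint angles; "qvel": joint speeds; "joint_torque": joint torques, N m; "position": TCP position; "tcp_rot": TCP orientation; "force": force on the tool from outside, world axes, zero at the start; "ft_torque": the same for the moment, N m; "grip_width": finger opening in m.
Only numpy, scipy, OpenCV 4.12 (cv2) and the standard library are available. Lean on these libraries where they do the work, as an engineer would, in place of code of your own. Each camera call takes 0.05 s, during which the arm holds its last target. There are 200 camera calls.

## Working session

There is one attempt and no reset: what is moved stays moved. The work goes in short steps, Python scripts to look and compute and a tool call to move; the robot and the scene stay as the last step left them, time stands still between calls to the robot, and variables do not carry over. Pictures are saved under pics/ and viewed, about 8 in all and at most 12, crops included, and the job is handed in when it is done.

Besides the shell and the picture viewer there is one more tool, called after ">>>" as name([rows], argument=value, ...), one row to a line, values as JSON. jog_arm: Moves the arm, as the interface text tells. Shift numbers are shares of 80 cm and turn numbers shares of pi/2 rad, none past 1 either way. Its arguments: {"type":"object","properties":{"rows":{"type":"array"},"force":{"type":"number"}},"required":["rows"]}

```bash
ls; mkdir -p pics
python3 - <<'E'
from workcell import *
import cv2,numpy as np
print(read_state())
ims=[]
for n in("side","top"):
    p,d=grab_frame(n); cv2.imwrite(f"pics/{n}0.png",p); np.save(f"pics/{n}0.npy",d)
    print(n,camera_info(n))
print(camera_info("wrist"))
E
```

```text
pics
{'clock': 0.0, 'joints': array([-1.20838881e+00,  2.77163405e-01, -2.79223068e-02,  1.26799986e+00,
       -2.71720962e-05,  1.46738856e+00]), 'qvel': array([ 0.00278018,  0.0018062 , -0.00100922, -0.00085026, -0.00087205,
       -0.00179399]), 'joint_torque': array([ 1.11503901e-03, -4.45509875e+01,  2.95201957e+01,  1.64932053e-02,
       -7.40938071e-05,  1.02068992e-05]), 'position': array([ 0.28042116, -0.55768592,  0.23812129]), 'tcp_rot': array([ 9.72998762e-01,  2.30807493e-01, -1.61286416e-04, -1.13328077e-03]), 'force': array([ 0.23032544, -0.26826657, -0.50719041]), 'ft_torque': array([-0.04015372, -0.03432306, -0.02197355]), 'grip_width': 0.0853714145831289}
side {'fx': 439.62007275041117, 'fy': 439.62007275041117, 'cx': 315.26267045494205, 'cy': 235.56672112452958, 'pose': array([[-0.90649745, -0.18469987,  0.3796687 ,  0.09476378],
       [-0.42190182,  0.43068758, -0.79781393,  0.84195291],
       [-0.01616246, -0.88339921, -0.46834241,  0.60608577],
       [ 0.        ,  0.        ,  0.        ,  1.        ]])}
top {'fx': 540.9209740172878, 'fy': 540.9209740172878, 'cx': 316.74962411715615, 'cy': 241.77520050286438, 'pose': array([[-0.00809704, -0.98225928,  0.18735302,  0.28666576],
       [-0.99986214,  0.00523673, -0.01575688,  0.01119332],
       [ 0.01449623, -0.18745478, -0.98216626,  1.12451224],
       [ 0.        ,  0.        ,  0.        ,  1.        ]])}
{'fx': 371.64829954431775, 'fy': 371.64829954431775, 'cx': 315.6078985659828, 'cy': 235.6260031143554, 'T_tool_cam': array([[-3.08812153e-05, -9.65771571e-01, -2.59394046e-01,
         6.58267985e-02],
       [ 9.99999703e-01, -2.29459622e-04,  7.35268895e-04,
         7.23482966e-04],
       [-7.69622256e-04, -2.59393947e-01,  9.65771292e-01,
        -1.33873585e-01],
       [ 0.00000000e+00,  0.00000000e+00,  0.00000000e+00,
         1.00000000e+00]])}
```

View pics/top0.png

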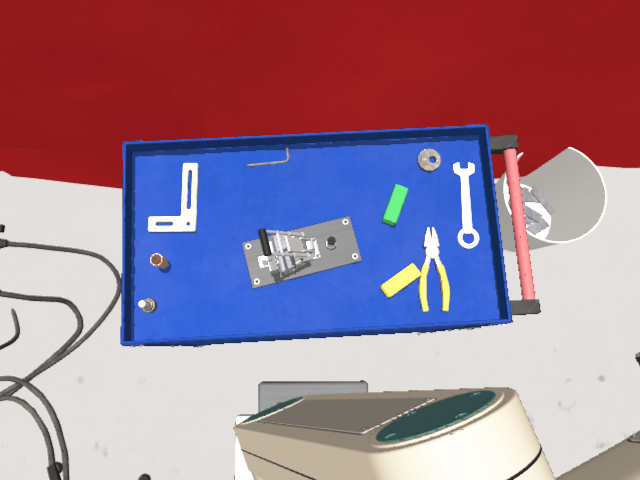

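View pics/side0.png

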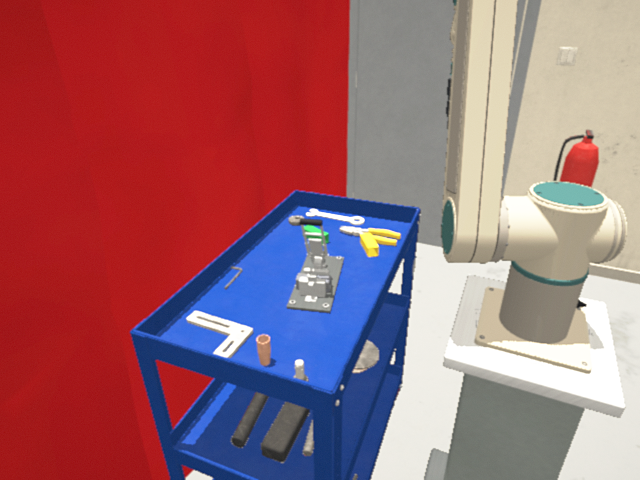

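The top view shows the plate at about (243–360, 218–288), with the stop on the right at (332,242) and the black grip bar at (265,242). So fixture +x points image-left, which is world +y. I'll enlarge it and fit the plate.

```bash
cat > h.py <<'E'
from workcell import *
import cv2,numpy as np
from scipy.spatial.transform import Rotation as R
def ray(n,u,v):
    c=camera_info(n);T=c["pose"];d=np.array([(u-c["cx"])/c["fx"],(v-c["cy"])/c["fy"],1.])
    return T[:3,3],T[:3,:3]@d
def onz(n,u,v,z):
    o,d=ray(n,u,v);return o+d*(z-o[2])/d[2]
def pt(n,D,u,v):
    o,d=ray(n,u,v);return o+d*D[int(round(v)),int(round(u))]
def proj(n,P):
    c=camera_info(n);T=c["pose"];q=T[:3,:3].T@(np.array(P)-T[:3,3]);return np.array([c["fx"]*q[0]/q[2]+c["cx"],c["fy"]*q[1]/q[2]+c["cy"]])
E
python3 - <<'E'
from h import *
p=cv2.imread("pics/top0.png");D=np.load("pics/top0.npy")
h=cv2.cvtColor(p,cv2.COLOR_BGR2HSV)
m=((h[...,1]<110)).astype(np.uint8);m[:200]=0;m[300:]=0;m[:,:230]=0;m[:,375:]=0
n,l,st,_=cv2.connectedComponentsWithStats(m);k=1+np.argmax(st[1:,4]);print(st[k])
c=np.argwhere(l==k)[:,::-1].astype(np.float32)
W=np.array([onz("top",u,v,.008)[:2] for u,v in c]).astype(np.float32)
r=cv2.minAreaRect(W*1000);print(r,cv2.boxPoints(r))
a=cv2.resize(p[205:300,235:370],None,fx=5.6,fy=5.6,interpolation=cv2.INTER_CUBIC)
s=cv2.imread("pics/side0.png");b=cv2.resize(s[210:320,270:370],None,fx=5.4,fy=5.4,interpolation=cv2.INTER_CUBIC)
cv2.imwrite("pics/a.png",a);cv2.imwrite("pics/b.png",b);print(a.shape,b.shape)
E
```

```text
[ 242  216  120   73 5414]Traceback (most recent call last):
  File "<stdin>", line 7, in <module>
  File "h.py", line 8, in onz
    o,d=ray(n,u,v);return o+d*(z-o[2])/d[2]
        ~~~^^^^^^^
  File "h.py", line 5, in ray
    c=camera_info(n);T=c["pose"];d=np.array([(u-c["cx"])/c["fx"],(v-c["cy"])/c["fy"],1.])
ValueError: time passes only in moves, steps and waits
```

Camera info must be cached.

```bash
sed -i 's/c=camera_info(n)/c=ci(n)/; s/^def ray/from functools import lru_cache\nci=lru_cache(None)(camera_info)\ndef ray/' h.py
python3 - <<'E'
from h import *
p=cv2.imread("pics/top0.png");D=np.load("pics/top0.npy")
h=cv2.cvtColor(p,cv2.COLOR_BGR2HSV)
m=((h[...,1]<110)).astype(np.uint8);m[:200]=0;m[300:]=0;m[:,:230]=0;m[:,375:]=0
n,l,st,_=cv2.connectedComponentsWithStats(m);k=1+np.argmax(st[1:,4]);print(st[k])
c=np.argwhere(l==k)[:,::-1].astype(np.float32)
W=np.array([onz("top",u,v,.008)[:2] for u,v in c]).astype(np.float32)
r=cv2.minAreaRect(W*1000);print(r,cv2.boxPoints(r))
a=cv2.resize(p[205:300,235:370],None,fx=5.6,fy=5.6,interpolation=cv2.INTER_CUBIC)
s=cv2.imread("pics/side0.png");b=cv2.resize(s[210:320,270:370],None,fx=5.4,fy=5.4,interpolation=cv2.INTER_CUBIC)
cv2.imwrite("pics/a.png",a);cv2.imwrite("pics/b.png",b);print(a.shape,b.shape)
E
```

```text
[ 242  216  120   73 5414]
((487.8330993652344, 27.548614501953125), (118.64820098876953, 234.68527221679688), 14.037431716918945) [[ 401.81845   126.997696]
 [ 458.7427   -100.679276]
 [ 573.8478    -71.90047 ]
 [ 516.92346   155.7765  ]]
(532, 756, 3) (594, 540, 3)
```

View pics/a.png

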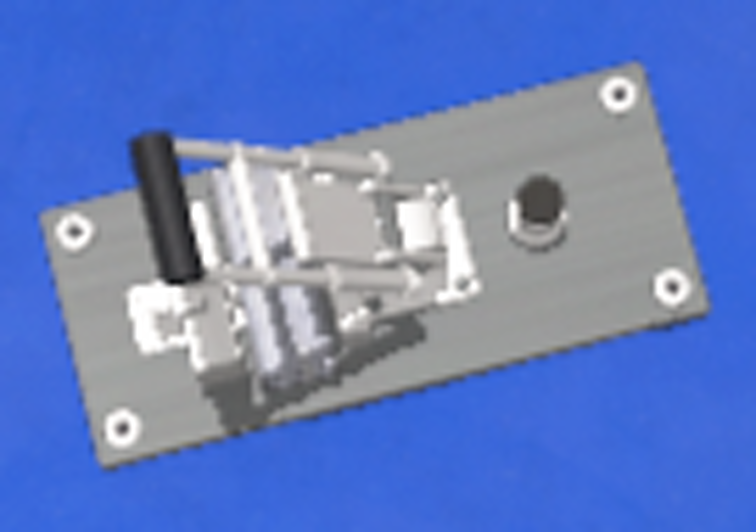

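View pics/b.png

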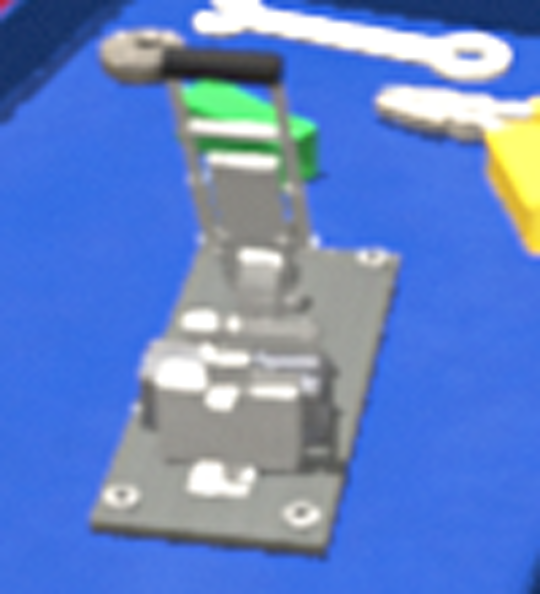

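In the top crop, the plate corners are at (40,212), (640,65), (708,308) and (100,466). The grip bar runs (152,138) to (184,278), the crossbar (238,150) to (268,285), and the stop pad is at (541,200). The bail and handle both lean to the keeper side. The side crop agrees: the grip bar is at (220,65) and the bail stands high.

```bash
cat >> h.py <<'E'
def fit():
    C=[(40,212),(640,65),(708,308),(100,466)]
    P=np.array([onz("top",(u+.5)/5.6+234.5,(v+.5)/5.6+204.5,.008) for u,v in C])
    return P
def frame():
    P=fit();F=np.array([[130,-50],[-105,-50],[-105,50],[130,50]])/1000.
    a=P[:,:2].mean(0);b=F.mean(0);H=(F-b).T@(P[:,:2]-a);t=np.arctan2(H[0,1]-H[1,0],H[0,0]+H[1,1])
    M=np.array([[np.cos(t),-np.sin(t)],[np.sin(t),np.cos(t)]]);o=a-M@b
    T=np.eye(4);T[:2,:2]=M;T[:2,3]=o;return T
def tofix(P):
    T=frame();return T[:3,:3].T@(np.array(P)-T[:3,3])
E
python3 - <<'E'
from h import *
T=frame();P=fit();print(P.round(4));print(T.round(4),np.degrees(np.arctan2(T[1,0],T[0,0])))
print(np.linalg.norm(P-np.roll(P,1,0),axis=1))
for p in P: print(tofix(p).round(4))
D=np.load("pics/top0.npy")
for nm,u,v in[("grip",152,138),("grip",167,205),("grip",184,275),("bar",238,160),("bar",252,215),("bar",266,275),("handle",325,200),("handle",340,220),("handle",355,235),("htop",290,215),("stop",541,200),("keep",205,330),("keep",225,310),("keep2",150,320),("tube",265,350),("tube",310,345),("jaw",212,365),("axle",420,225)]:
    uu,vv=(u+.5)/5.6+234.5,(v+.5)/5.6+204.5
    print(nm,u,v,(tofix(pt("top",D,uu,vv))*1000).round(1))
S=np.load("pics/side0.npy")
for nm,u,v in[("grip",170,65),("grip",220,66),("grip",275,68),("bar",235,128),("htop",245,160),("hand",250,200)]:
    uu,vv=(u+.5)/5.4+269.5,(v+.5)/5.4+209.5
    print("side",nm,u,v,(tofix(pt("side",S,uu,vv))*1000).round(1))
E
```

```text
[[ 0.4991  0.1506  0.008 ]
 [ 0.5546 -0.0754  0.008 ]
 [ 0.4612 -0.099   0.008 ]
 [ 0.4036  0.1268  0.008 ]]
[[-0.243  -0.97    0.      0.4827]
 [ 0.97   -0.243   0.      0.0136]
 [ 0.      0.      1.      0.    ]
 [ 0.      0.      0.      1.    ]] 104.06269174867072
[0.09834965 0.23268159 0.09626419 0.23304352]
[ 0.1289 -0.0492  0.008 ]
[-0.1038 -0.0481  0.008 ]
[-0.104   0.0481  0.008 ]
[0.129  0.0492 0.008 ]
grip 152 138 [ 75.4 -21.9 201.2]
grip 167 205 [7.580e+01 1.000e-01 2.021e+02]
grip 184 275 [ 75.9  22.6 201.3]
bar 238 160 [ 51.4 -17.3 160.2]
bar 252 215 [ 51.4   0.5 155.1]
bar 266 275 [ 51.7  21.5 159. ]
handle 325 200 [ 26.3  -7.3 109.8]
handle 340 220 [ 23.    0.  106.3]
handle 355 235 [19.1  4.9 98.1]
htop 290 215 [ 39.3  -1.4 129.3]
stop 541 200 [-50.4   0.4  50.1]
keep 205 330 [78.3 16.4 50.5]
keep 225 310 [69.7 10.8 48.4]
keep2 150 320 [98.4  1.1  9.6]
tube 265 350 [59.4 27.2 40.2]
tube 310 345 [43.2 29.3 39. ]
jaw 212 365 [78.9 28.9 47.8]
axle 420 225 [-5.1  0.6 62.3]
side grip 170 65 [ 84.5 -18.8 197.2]
side grip 220 66 [ 82.8   0.8 197.4]
side grip 275 68 [ 83.2  22.7 198.4]
side bar 235 128 [ 55.6   0.7 156. ]
side htop 245 160 [ 40.3   1.5 133. ]
side hand 250 200 [ 28.4   0.9 107.2]
```

Run:
```python
from h import *
T=frame()
for n in("top","side"):
    D=np.load(f"pics/{n}0.npy");p=cv2.imread(f"pics/{n}0.png")
    c=ci(n);v,u=np.mgrid[:480,:640];o=c["pose"]
    q=np.stack([(u-c["cx"])/c["fx"]*D,(v-c["cy"])/c["fy"]*D,D],-1).reshape(-1,3)@o[:3,:3].T+o[:3,3]
    f=((q-T[:3,3])@T[:3,:3])*1000
    k=(f[:,0]>50)&(f[:,0]<125)&(abs(f[:,1])<34)&(f[:,2]>12)&(f[:,2]<90)
    g=f[k];print(n,len(g));
    for r in g[np.lexsort((g[:,0].round(),(g[:,1]/6).round()))]: print(r.round().astype(int).tolist(),end=" ")
    print()
```

```text
top 443
[61, -33, 38] [117, -33, 12] [118, -33, 14] [120, -34, 15] [57, -32, 40] [58, -30, 41] [58, -29, 37] [59, -33, 38] [60, -31, 40] [60, -29, 36] [61, -27, 36] [62, -30, 43] [62, -29, 39] [63, -28, 36] [64, -33, 34] [64, -30, 36] [65, -28, 35] [70, -29, 49] [72, -29, 53] [72, -27, 50] [113, -30, 13] [124, -28, 14] [57, -25, 41] [57, -23, 40] [58, -22, 38] [59, -26, 38] [59, -24, 38] [60, -22, 38] [61, -25, 36] [62, -22, 41] [63, -26, 36] [64, -23, 37] [64, -22, 35] [68, -26, 53] [68, -22, 38] [69, -24, 51] [69, -23, 48] [70, -27, 51] [71, -25, 48] [71, -23, 48] [72, -21, 49] [73, -26, 48] [73, -24, 47] [106, -22, 12] [107, -26, 13] [114, -26, 13] [114, -24, 12] [57, -17, 40] [57, -15, 37] [58, -20, 37] [59, -18, 38] [59, -16, 38] [60, -20, 38] [61, -18, 37] [61, -16, 41] [62, -20, 41] [63, -19, 38] [63, -16, 40] [65, -20, 36] [68, -18, 48] [69, -16, 48] [70, -20, 51] [70, -18, 53] [71, -17, 49] [72, -19, 48] [73, -18, 47] [107, -20, 12] [113, -19, 13] [116, -15, 13] [122, -17, 13] [58, -13, 40] [58, -11, 39] [59, -10, 35] [60, -13, 40] [60, -11, 40] [62, -14, 38] [62, -11, 43] [
[... 11198 characters left out ...]
7, 31, 24] [67, 31, 18] [69, 31, 31] [70, 29, 48] [71, 27, 49] [76, 28, 49] [76, 30, 47] [76, 30, 44] [76, 30, 36] [76, 30, 30] [77, 30, 50] [78, 31, 43] [78, 30, 17] [79, 28, 48] [79, 31, 30] [79, 31, 24] [79, 31, 22] [79, 30, 15] [80, 31, 41] [80, 31, 36] [80, 31, 13] [82, 31, 29] [84, 27, 49] [84, 29, 30] [84, 29, 19] [85, 29, 50] [85, 27, 47] [85, 29, 47] [85, 29, 45] [85, 27, 41] [85, 29, 42] [85, 27, 39] [85, 29, 36] [85, 27, 34] [85, 27, 28] [86, 27, 20] [86, 29, 18] [87, 28, 46] [87, 27, 37] [87, 30, 35] [87, 27, 32] [87, 30, 29] [87, 30, 24] [87, 27, 18] [88, 30, 41] [88, 27, 16] [88, 30, 16] [89, 30, 28] [52, 33, 40] [54, 33, 38] [58, 34, 38] [66, 33, 35] [67, 33, 27] [120, 33, 12]
```

The data agree well:
- **Keeper:** hooking face at fixture x≈83, lip out to 88 and up to z≈64.5, jaw top and ledge at z≈49 out to x≈101.
- **Grip bar:** centre ≈(77.5, 0, 195), which gives 140.5 mm from the pin (given: 140).
- **Handle:** leaning about 27° to the keeper.
- **Stop pad:** top ≈50 mm.

Next I'll go above the grip bar.

```bash
cat >> h.py <<'E'
def tcpfix():
    s=read_state();p=tofix(s["position"]);Rr=frame()[:3,:3].T@R.from_quat(s["tcp_rot"]).as_matrix()
    des=np.array([[0,1,0],[1,0,0],[0,0,-1.]]) # tool x=fy, y=fx, z=-z
    return s,p,Rr,R.from_matrix(Rr.T@des).as_rotvec()
def go(x,y,z):
    "shares for TCP goal in fixture mm"
    s,p,Rr,rv=tcpfix();print("tcp fix mm",(p*1000).round(1),"F",s["force"].round(2),"w",round(s["grip_width"],4),"t",s["clock"])
    print("shift",(Rr.T@(np.array([x,y,z])/1000-p)/.8).round(4),"turn",(rv/(np.pi/2)).round(4))
E
python3 -c "
from h import *
go(77.5,0,290)"
```

```text
tcp fix mm [-505.2  335.   238.3] F [ 0.1   0.69 -0.09] w 0.0857 t 0.1
shift [ 0.5678 -0.6193 -0.0633] turn [-0.     -0.0019 -1.8597]
```

>>> jog_arm([
  [[0.28, -0.31, -0.065, 0, 0, -0.95, 0], [0.568, -0.62, -0.065, 0, 0, -0.95, 0], [0.568, -0.62, -0.065, 0, 0, -0.95, 0], [0.568, -0.62, -0.065, 0, 0, -0.95, 0], [0.568, -0.62, -0.065, 0, 0, -0.95, 0], [0.568, -0.62, -0.065, 0, 0, -0.95, 0], [0.568, -0.62, -0.065, 0, 0, -0.95, 0], [0.568, -0.62, -0.065, 0, 0, -0.95, 0], [0.568, -0.62, -0.065, 0, 0, -0.95, 0], [0.568, -0.62, -0.065, 0, 0, -0.95, 0]],
], force=40)

```text
clock: 1.35
position: [0.4503, 0.043, 0.2878]
tcp_rot: [0.558, 0.83, -0.0, 0.0]
force: [1.5, -0.4, 0.8]
grip_width: 0.0429
```

```bash
python3 -c "
from h import *
go(77.5,0,290)"
```

```text
tcp fix mm [ 36.3  24.3 287.8] F [ 1.52 -0.43  0.81] w 0.0429 t 1.35
shift [ 0.0466  0.0373 -0.0027] turn [-1.000e-04  2.000e-04 -9.097e-01]
```

>>> jog_arm([
  [[0.047, 0.037, 0, 0, 0, -0.91, 0], [0.047, 0.037, 0, 0, 0, -0.91, 0], [0.047, 0.037, 0, 0, 0, -0.91, 0], [0.047, 0.037, 0, 0, 0, -0.91, 0], [0.047, 0.037, 0, 0, 0, -0.91, 0], [0.047, 0.037, 0, 0, 0, -0.91, 0], [0.047, 0.037, 0, 0, 0, -0.91, 0], [0.047, 0.037, 0, 0, 0, -0.91, 0], [0.047, 0.037, 0, 0, 0, -0.91, 0], [0.047, 0.037, 0, 0, 0, -0.91, 0]],
])

```text
clock: 2.6
position: [0.4633, 0.0869, 0.2876]
tcp_rot: [-0.122, 0.993, 0.0, -0.0]
force: [-0.5, -1.0, 0.3]
grip_width: 0.0429
```

```bash
python3 -c "
from h import *
go(77.5,0,184)
p,d=grab_frame('wrist');cv2.imwrite('pics/w1.png',p)"
```

```text
tcp fix mm [ 75.8   0.9 287.6] F [-0.54 -1.03  0.25] w 0.0429 t 2.6
shift [-0.0013  0.0021  0.1295] turn [ 0.0001 -0.0003 -0.0008]
```

View pics/w1.png

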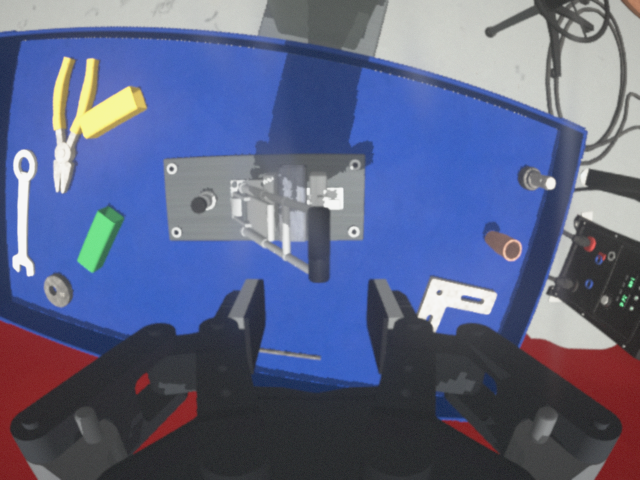

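The wrist view shows the grip bar at (319,245), between the fingers at (250,315) and (382,315) and parallel to the pads. I'll go down and pinch it.

>>> jog_arm([
  [[-0.001, 0.002, 0.06, 0, 0, 0, 0], [-0.001, 0.002, 0.1, 0, 0, 0, 0], [-0.001, 0.002, 0.13, 0, 0, 0, 0], [-0.001, 0.002, 0.13, 0, 0, 0, 0], [-0.001, 0.002, 0.13, 0, 0, 0, 0.4], [-0.001, 0.002, 0.13, 0, 0, 0, 0.9], [-0.001, 0.002, 0.13, 0, 0, 0, 1], [-0.001, 0.002, 0.13, 0, 0, 0, 1], [-0.001, 0.002, 0.13, 0, 0, 0, 1]],
], force=40)

```text
clock: 3.78
position: [0.4649, 0.0893, 0.1851]
tcp_rot: [-0.123, 0.992, 0.001, 0.001]
force: [0.1, 3.1, 6.0]
grip_width: 0.0124
```

Run:
```python
from h import *
go(77.5,0,184)
# arc about pin with handle still: grip = pin + 140*(cos e, sin e)
pin=np.array([6,74.])
for e in (59.5,50,40,30,20,10,0,-5,-10,-13.5):
    a=np.radians(e);g=pin+140*np.array([np.cos(a),np.sin(a)]);b=pin+92*np.array([np.cos(a),np.sin(a)])
    print(e,"grip",g.round(1),"bar",b.round(1),"row y,z",((g[0]-77.5)/800).round(4),((195-g[1])/800).round(4))
```

```text
tcp fix mm [ 77.7  -1.2 185.1] F [0.11 3.08 5.95] w 0.0124 t 3.775
shift [ 0.0015 -0.0002  0.0014] turn [0.0005 0.0018 0.0005]
59.5 grip [ 77.1 194.6] bar [ 52.7 153.3] row y,z -0.0006 0.0005
50 grip [ 96.  181.2] bar [ 65.1 144.5] row y,z 0.0231 0.0172
40 grip [113.2 164. ] bar [ 76.5 133.1] row y,z 0.0447 0.0388
30 grip [127.2 144. ] bar [ 85.7 120. ] row y,z 0.0622 0.0638
20 grip [137.6 121.9] bar [ 92.5 105.5] row y,z 0.0751 0.0914
10 grip [143.9  98.3] bar [96.6 90. ] row y,z 0.083 0.1209
0 grip [146.  74.] bar [98. 74.] row y,z 0.0856 0.1512
-5 grip [145.5  61.8] bar [97.6 66. ] row y,z 0.085 0.1665
-10 grip [143.9  49.7] bar [96.6 58. ] row y,z 0.083 0.1816
-13.5 grip [142.1  41.3] bar [95.5 52.5] row y,z 0.0808 0.1921
```

>>> jog_arm([
  [[0.001, 0.012, 0.008, 0, 0, 0, 1], [0.001, 0.023, 0.017, 0, 0, 0, 1], [0.001, 0.045, 0.039, 0, 0, 0, 1], [0.001, 0.062, 0.064, 0, 0, 0, 1], [0.001, 0.075, 0.091, 0, 0, 0, 1], [0.001, 0.075, 0.091, 0, 0, 0, 1]],
])

```text
clock: 4.53
position: [0.449, 0.1471, 0.1103]
tcp_rot: [-0.123, 0.992, -0.0, 0.0]
force: [3.3, 1.6, 0.1]
grip_width: 0.0127
```

Run:
```python
from h import *
go(137.6,0,111)
T=frame()
D={}
for n in("top","side"):
    p,d=grab_frame(n); cv2.imwrite(f"pics/{n}1.png",p); np.save(f"pics/{n}1.npy",d)
s=cv2.imread("pics/side1.png");cv2.imwrite("pics/s1.png",cv2.resize(s[190:330,240:400],None,fx=4.2,fy=4.2,interpolation=cv2.INTER_CUBIC))
```

```text
tcp fix mm [137.6   0.2 110.3] F [3.32 1.64 0.07] w 0.0127 t 4.525
shift [-0.0003 -0.     -0.0009] turn [-0.0002  0.0004  0.0012]
```

View pics/s1.png

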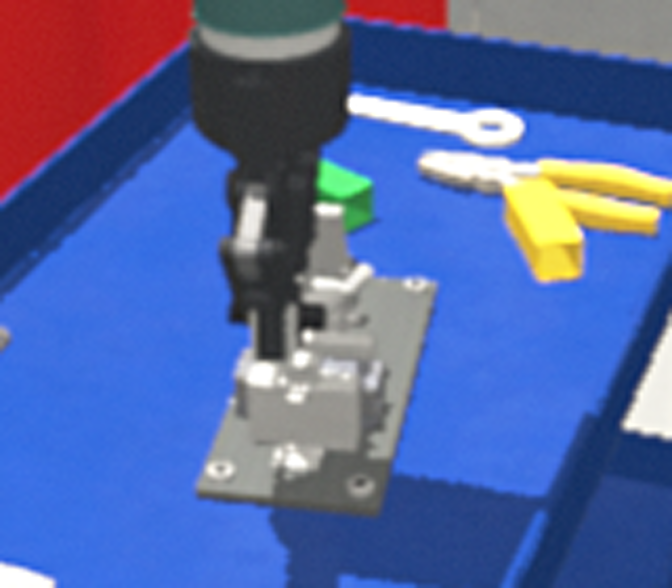

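The bail is swinging with the gripper: the black bar end is at (313,318), a leg at (345,285), and the handle top at (328,212). I'll check the handle angle numerically.

Run:
```python
from h import *
for n,pts,sc,o in(("side",[(325,212),(330,212),(328,230),(330,250),(345,283)],4.2,(240,190)),):
    D=np.load(f"pics/{n}1.npy")
    for u,v in pts: print(n,u,v,(tofix(pt(n,D,(u+.5)/sc+o[0]-.5,(v+.5)/sc+o[1]-.5))*1000).round(1))
```

```text
side 325 212 [ 41.2   6.3 131.7]
side 330 212 [ 40.3   8.9 131.4]
side 328 230 [ 38.2   7.2 119. ]
side 330 250 [25.8  5.8 99.4]
side 345 283 [53.8 19.2 95.9]
```

>>> jog_arm([
  [[0, 0.008, 0.03, 0, 0, 0, 1], [0, 0.0105, 0.06, 0, 0, 0, 1], [0, 0.009, 0.082, 0, 0, 0, 1], [0, 0.008, 0.09, 0, 0, 0, 1], [0, 0.008, 0.09, 0, 0, 0, 1]],
])

```text
clock: 5.25
position: [0.4472, 0.155, 0.0395]
tcp_rot: [-0.123, 0.992, 0.003, 0.0]
force: [1.1, 9.1, -1.3]
grip_width: 0.0123
```

>>> jog_arm([
  [[0, -0.003, 0.003, 0, 0, 0, 1], [0, -0.006, 0.006, 0, 0, 0, 1], [0, -0.009, 0.0085, 0, 0, 0, 1], [0, -0.009, 0.0085, 0, 0, 0, 1]],
])

```text
clock: 5.75
position: [0.4493, 0.1481, 0.0333]
tcp_rot: [-0.123, 0.992, 0.003, 0.001]
force: [-0.1, 9.4, -0.4]
grip_width: 0.0126
```

Run:
```python
from h import *
go(136.7,0,32)
for n in("top","side"):
    p,d=grab_frame(n); cv2.imwrite(f"pics/{n}2.png",p); np.save(f"pics/{n}2.npy",d)
a=cv2.resize(cv2.imread("pics/side2.png")[210:325,250:380],None,fx=3.0,fy=3.0,interpolation=cv2.INTER_CUBIC)
b=cv2.resize(cv2.imread("pics/top2.png")[205:300,235:370],None,fx=3.0,fy=3.0,interpolation=cv2.INTER_CUBIC)
c=np.zeros((345,800,3),np.uint8);c[:345,:390]=a;c[:285,392:797]=b;cv2.imwrite("pics/c2.png",c)
```

```text
tcp fix mm [138.5  -0.3  33.3] F [-0.11  9.39 -0.36] w 0.0126 t 5.75
shift [ 0.0004 -0.0023  0.0017] turn [0.0041 0.0012 0.0008]
```

View pics/c2.png

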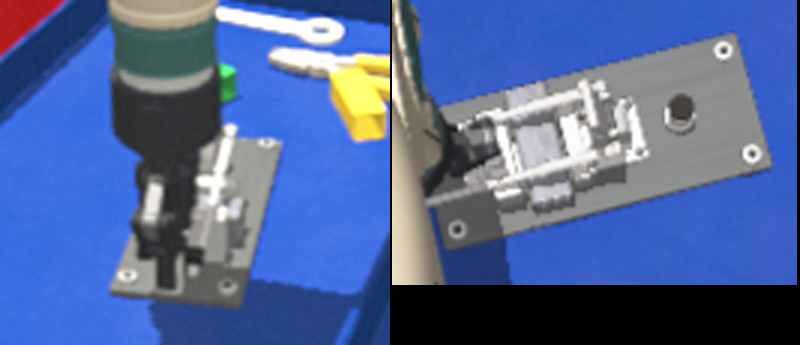

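The bail lies down over the jaw and the handle now stands nearly upright (top crop (595,105)). I'll measure the crossbar and handle from depth.

```bash
cat >> h.py <<'E'
def cloud(n,f,x,y,z):
    T=frame();D=np.load(f);c=ci(n);v,u=np.mgrid[:480,:640];o=c["pose"]
    q=np.stack([(u-c["cx"])/c["fx"]*D,(v-c["cy"])/c["fy"]*D,D],-1).reshape(-1,3)@o[:3,:3].T+o[:3,3]
    g=((q-T[:3,3])@T[:3,:3])*1000
    return g[(g[:,0]>x[0])&(g[:,0]<x[1])&(g[:,1]>y[0])&(g[:,1]<y[1])&(g[:,2]>z[0])&(g[:,2]<z[1])]
E
python3 - <<'E'
from h import *
for n in("top","side"):
    g=cloud(n,f"pics/{n}2.npy",(72,112),(-30,30),(44,80))
    for lo in range(-30,30,6):
        k=g[(g[:,1]>=lo)&(g[:,1]<lo+6)];k=k[np.argsort(k[:,0])]
        print(n,lo,[(int(round(a)),int(round(b))) for a,_,b in k])
    g=cloud(n,f"pics/{n}2.npy",(-60,60),(-12,12),(100,150));print(n,"handle",g[np.argsort(-g[:,2])][:12].round().tolist())
E
```

```text
top -30 [(72, 50), (74, 50), (74, 51), (76, 48), (78, 51), (78, 63), (80, 50), (82, 51), (83, 47), (85, 46)]
top -24 [(72, 46), (72, 65), (73, 66), (73, 64), (74, 48), (74, 66), (75, 67), (91, 65), (93, 64), (97, 59), (98, 59), (99, 60)]
top -18 [(73, 50), (73, 53), (74, 51), (75, 50), (75, 48)]
top -12 [(72, 48), (73, 54), (73, 53), (74, 48), (75, 51), (75, 49)]
top -6 [(72, 48), (73, 44), (74, 52), (74, 50), (75, 49)]
top 0 [(73, 50), (74, 47), (74, 47), (75, 48), (76, 49), (76, 47), (77, 66), (77, 65), (79, 66), (83, 64), (106, 80)]
top 6 [(72, 51), (73, 50), (73, 52), (75, 49), (75, 48), (76, 47), (76, 61), (77, 48), (77, 52), (78, 64), (78, 62), (79, 56), (79, 52), (80, 63), (80, 63), (81, 59), (81, 66), (81, 49), (82, 64), (82, 47), (83, 51), (83, 50), (84, 62), (84, 59), (85, 49), (86, 66), (86, 47), (88, 64), (88, 64), (89, 62), (90, 64), (91, 61), (91, 61), (92, 62), (93, 61), (93, 58), (100, 76), (102, 79), (108, 76), (109, 79), (111, 80)]
top 12 [(72, 50), (74, 49), (74, 49), (76, 47), (76, 60), (78, 51), (78, 52), (80, 51), (80, 50), (82, 53), (84, 53), (84, 62), (88, 61)
[... 1599 characters left out ...]
 53), (91, 57), (92, 61), (92, 64), (93, 59), (93, 62), (93, 59), (94, 62), (107, 76)]
side 18 [(73, 65), (73, 65), (74, 47), (75, 50), (77, 65), (77, 63), (78, 66), (79, 59), (80, 64), (80, 64), (84, 64), (84, 48), (84, 65), (85, 63), (85, 63), (88, 61), (88, 46), (89, 62), (89, 49), (91, 60), (92, 62), (94, 63), (94, 60), (95, 61), (96, 59), (99, 58), (99, 61), (101, 60), (102, 60), (103, 58), (105, 59), (107, 56), (107, 61), (108, 59), (109, 57), (110, 60)]
side 24 [(72, 46), (72, 49), (74, 48), (76, 49), (78, 48), (79, 48), (82, 63), (83, 51), (84, 49), (85, 47), (85, 47), (85, 44), (85, 50), (86, 44), (86, 50), (86, 48), (88, 46), (93, 60), (95, 58), (108, 59), (110, 58)]
side handle []
```

The crossbar is at x≈91, z≈60: still at lip height, and about 7 mm higher than planned because the grip bar sits higher in the pads. I'll move slightly out, lower it, and then measure again.

>>> jog_arm([
  [[0, 0.004, 0, 0, 0, 0, 1], [0, 0.005, 0.004, 0, 0, 0, 1], [0, 0.005, 0.008, 0, 0, 0, 1], [0, 0.005, 0.011, 0, 0, 0, 1], [0, 0.005, 0.011, 0, 0, 0, 1]],
])

```text
clock: 6.48
position: [0.4491, 0.1484, 0.0236]
tcp_rot: [-0.122, 0.993, -0.002, 0.001]
force: [3.1, -5.0, 2.3]
grip_width: 0.013
```

```bash
cat > bar.py <<'E'
from h import *
import sys
go(136.7,0,32)
n="top";p,d=grab_frame(n);f=f"pics/top{sys.argv[1]}.npy";np.save(f,d);cv2.imwrite(f[:-3]+"png",p)
g=cloud(n,f,(68,125),(-17,17),(50,80));g=g[np.argsort(g[:,0])];print("mid",g.round().astype(int).tolist())
for a,b in((18,24),(-24,-18)):
    g=cloud(n,f,(40,125),(a,b),(53,80))
    if len(g)>4:
        q=np.polyfit(g[:,0],g[:,2],1);print("leg",a,len(g),q,[(x,round(np.polyval(q,x),1)) for x in(0,90)],g[:,0].max())
g=cloud(n,f,(-60,60),(-12,12),(120,150));print("handle top",np.median(g[g[:,2]>g[:,2].max()-5],0).round(1))
E
python3 bar.py 3
```

```text
tcp fix mm [138.9  -0.2  23.6] F [ 3.1  -5.02  2.31] w 0.013 t 6.475
shift [ 0.0002 -0.0028 -0.0105] turn [-0.0022  0.0009 -0.0004]
mid [[68, 8, 51], [69, 1, 52], [69, 9, 50], [69, -14, 52], [70, 13, 50], [71, -8, 50], [71, 11, 52], [71, -6, 51], [71, -14, 51], [72, 5, 52], [73, -16, 55], [73, 0, 52], [74, 13, 53], [74, 4, 51], [74, -2, 53], [74, 6, 51], [75, 0, 53], [75, 8, 52], [75, 2, 52], [75, -15, 52], [76, 4, 53], [76, -2, 54], [76, 8, 55], [76, 16, 50], [77, 6, 69], [77, 9, 51], [77, 8, 69], [78, 10, 66], [79, 10, 58], [80, 6, 62], [80, 9, 66], [81, 10, 58], [81, 6, 62], [82, 9, 69], [82, 12, 51], [82, 15, 52], [83, 8, 53], [83, 16, 50], [83, 10, 51], [84, 8, 64], [84, 14, 52], [84, 10, 63], [85, 16, 53], [86, 9, 65], [88, 15, 54], [88, 7, 55], [89, 9, 52], [90, 11, 52], [90, 13, 56], [90, 15, 55], [91, 9, 56], [91, 11, 55], [92, 12, 52], [92, 15, 59], [93, 16, 53], [93, 8, 54], [93, 10, 54], [94, 12, 53], [98, 12, 73], [100, 12, 76], [101, 12, 63], [102, 3, 75], [103, 4, 72], [103, 12, 68], [104, 4, 75], [105, 12, 70], [105, 13, 69], [105, 5, 69], [105, 11, 80], [106, 4, 73], [106, 11, 71], [107, 6, 74], [107, 13, 69], [107, 8, 75], [108, 10, 75], [108, 11, 74], [109, 4, 68], [109, 12, 64], [109, 7, 71], [110, 8, 69], [110, 10, 70], [111, 12, 67], [111, 6, 72], [112, 6, 63]]
leg 18 93 [-0.21946902 76.98914456] [(0, np.float64(77.0)), (90, np.float64(57.2))] 116.7014074781218
leg -24 59 [-0.26638276 79.95419916] [(0, np.float64(80.0)), (90, np.float64(56.0))] 99.69467103305647
handle top [ 15.6   0.4 141.9]
```

The crossbar is now at x≈91, z≈52, resting on the jaw top below the lip. I'll pull it in about 3 mm and open slightly.

>>> jog_arm([
  [[0, -0.003, 0, 0, 0, 0, 1], [0, -0.005, 0, 0, 0, 0, 1], [0, -0.005, 0, 0, 0, 0, 1], [0, -0.005, 0, 0, 0, 0, 0.6], [0, -0.005, 0, 0, 0, 0, 0.45], [0, -0.005, 0, 0, 0, 0, 0.45], [0, -0.005, 0, 0, 0, 0, 0.45], [0, -0.005, 0, 0, 0, 0, 0.45]],
])

```text
clock: 7.52
position: [0.4486, 0.1459, 0.0234]
tcp_rot: [-0.123, 0.992, -0.0, -0.0]
force: [0.6, 0.6, -0.6]
grip_width: 0.0232
```

```bash
python3 bar.py 4
```

```text
tcp fix mm [136.5   0.9  23.4] F [ 0.58  0.62 -0.57] w 0.0232 t 7.525
shift [-0.0011  0.0002 -0.0108] turn [-0.     -0.0002  0.0002]
mid [[69, 1, 51], [69, 11, 51], [69, -13, 53], [70, -11, 53], [70, -3, 51], [70, -1, 51], [70, -10, 51], [71, -7, 53], [71, 1, 52], [71, 12, 54], [71, 3, 53], [71, -14, 52], [72, -4, 51], [73, 9, 52], [75, 12, 52], [76, 9, 61], [77, 12, 52], [78, 8, 66], [78, 9, 64], [78, 15, 50], [79, 11, 50], [80, 9, 64], [80, 15, 54], [81, 9, 56], [81, 11, 53], [82, 12, 50], [82, 15, 53], [83, 8, 50], [83, 10, 51], [84, 10, 64], [87, 9, 53], [87, 12, 59], [88, 13, 78], [88, 13, 53], [88, 16, 58], [90, 11, 52], [90, 13, 80], [90, 13, 53], [90, 15, 52], [91, 10, 54], [92, 13, 55], [92, 14, 52], [93, 12, 69], [94, 13, 74], [95, 12, 59], [96, 2, 73], [96, 13, 78], [96, 4, 73], [97, 6, 72], [97, 14, 71], [98, 2, 74], [98, 3, 73], [99, 5, 72], [99, 13, 71], [99, 10, 77], [99, 14, 65], [100, 12, 78], [100, 3, 72], [101, 13, 71], [101, 5, 71], [101, 7, 74], [101, 9, 76], [102, 10, 71], [102, 13, 72], [103, 4, 68], [103, 6, 69], [103, 8, 71], [105, 8, 59], [105, 6, 73], [105, 8, 72], [106, 8, 64], [107, 4, 67], [107, 7, 68], [108, 8, 64], [111, 9, 63], [111, 12, 67], [112, 13, 62]]
leg 18 81 [-0.25012077 78.15236683] [(0, np.float64(78.2)), (90, np.float64(55.6))] 100.34867655384176
leg -24 56 [-0.2654386  79.09077493] [(0, np.float64(79.1)), (90, np.float64(55.2))] 97.89777160175959
handle top [ 15.4   1.2 141.9]
```

The bail is released with no load on the tool, and the crossbar is at x≈89.5 on the ledge. I'll lift straight out.

>>> jog_arm([
  [[0.0005, 0, -0.01, 0, 0, 0, 0.45], [0.0005, 0, -0.025, 0, 0, 0, 0.45], [0.0005, 0, -0.045, 0, 0, 0, 0.45], [0.0005, 0, -0.08, 0, 0, 0, 0.45], [0.0005, 0, -0.15, 0, 0, 0, 0.45], [0.0005, 0, -0.22, 0, 0, 0, 1], [0.0005, 0, -0.22, 0, 0, 0, 1], [0.0005, 0, -0.22, 0, 0, 0, 1]],
])

```text
clock: 8.57
position: [0.4483, 0.1458, 0.2]
tcp_rot: [-0.123, 0.992, 0.0, 0.001]
force: [0.4, -0.6, 0.6]
grip_width: -0.0
```

```bash
python3 bar.py 5
python3 - <<'E'
import cv2,numpy as np
from h import *
p,_=grab_frame("side")
a=cv2.resize(p[210:325,250:380],None,fx=3.0,fy=3.0,interpolation=cv2.INTER_CUBIC)
b=cv2.resize(cv2.imread("pics/top5.png")[205:300,235:370],None,fx=3.0,fy=3.0,interpolation=cv2.INTER_CUBIC)
c=np.zeros((345,800,3),np.uint8);c[:345,:390]=a;c[:285,392:797]=b;cv2.imwrite("pics/c5.png",c)
E
```

```text
tcp fix mm [136.6   1.2 200. ] F [ 0.38 -0.62  0.62] w -0.0 t 8.575
shift [-1.3e-03  2.0e-04  2.1e-01] turn [-0.      0.0007  0.0003]
mid [[68, 8, 51], [69, 11, 50], [69, 3, 50], [69, -5, 50], [70, -3, 54], [70, -12, 50], [70, 15, 51], [71, 9, 53], [71, -16, 53], [71, 11, 54], [71, 3, 53], [72, 5, 52], [72, 13, 51], [72, -4, 52], [72, -12, 52], [72, -1, 54], [72, 15, 52], [72, 6, 50], [73, 9, 51], [73, 0, 51], [73, -17, 50], [73, 11, 51], [73, -6, 50], [74, -4, 52], [74, -2, 51], [74, 6, 50], [75, -17, 54], [75, -9, 51], [75, 10, 53], [75, 2, 52], [75, -15, 51], [76, -5, 51], [76, -13, 50], [76, -2, 55], [76, -11, 51], [76, 1, 63], [76, -7, 63], [76, 9, 58], [77, -5, 64], [77, 3, 63], [77, 10, 52], [77, 5, 64], [77, -3, 63], [77, 0, 68], [78, -9, 64], [78, 7, 61], [78, 10, 67], [78, 1, 66], [78, -7, 66], [78, 15, 51], [78, 3, 66], [79, -5, 67], [79, 9, 52], [79, 5, 65], [79, -4, 63], [79, -1, 67], [79, -9, 66], [80, -14, 50], [80, 6, 60], [80, 13, 54], [80, 1, 66], [80, -8, 64], [80, 8, 62], [80, -5, 67], [80, 3, 65], [81, 10, 59], [81, -17, 50], [81, -4, 63], [81, 4, 61], [81, 10, 5
[... 687 characters left out ...]
57], [89, 1, 55], [89, 9, 53], [89, -16, 56], [89, 17, 51], [89, 3, 55], [89, 11, 54], [89, -6, 55], [90, -14, 53], [90, 13, 56], [90, -3, 58], [90, -12, 55], [90, 15, 56], [90, 6, 53], [90, -2, 54], [91, -10, 55], [91, 9, 55], [91, -16, 57], [91, 0, 53], [91, -9, 53], [91, 2, 54], [91, 10, 52], [91, -6, 54], [91, -15, 55], [92, -3, 59], [92, 4, 55], [92, 12, 53], [92, -13, 51], [92, 14, 52], [93, -3, 52], [94, 3, 50], [95, 0, 50], [96, 5, 51], [96, -4, 51]]
leg 18 86 [-0.26183472 79.01220489] [(0, np.float64(79.0)), (90, np.float64(55.4))] 107.73490874323957
leg -24 83 [-0.25080969 78.61703281] [(0, np.float64(78.6)), (90, np.float64(56.0))] 113.38224543258622
handle top [ 15.3   1.2 141.9]
```

View pics/c5.png

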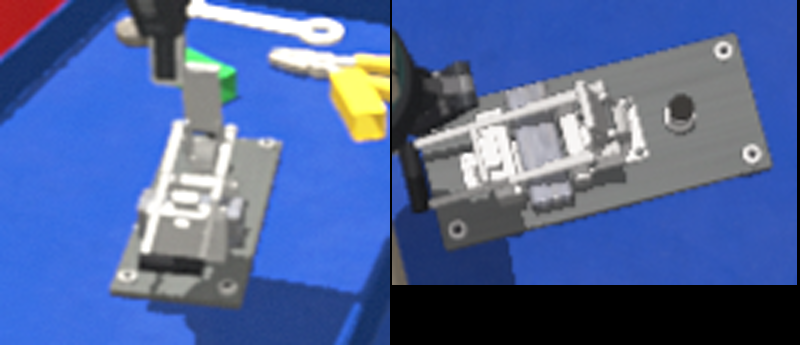

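The crossbar is hooked at x≈89.7, z≈52.5, behind the keeper, with the handle upright and the gripper clear. Step 1 is met. Next I'll bring the closed fingers in front of the handle's pushed face.

>>> jog_arm([
  [[-0.0015, -0.06, 0, 0, 0, 0, 1], [-0.0015, -0.115, 0.03, 0, 0, 0, 1], [-0.0015, -0.115, 0.084, 0, 0, 0, 1], [-0.0015, -0.115, 0.084, 0, 0, 0, 1], [-0.0015, -0.115, 0.084, 0, 0, 0, 1]],
])

```text
clock: 9.3
position: [0.4715, 0.0571, 0.1322]
tcp_rot: [-0.123, 0.992, 0.0, -0.001]
force: [0.5, -0.2, -0.3]
grip_width: 0.0
```

Run:
```python
from h import *
go(45,0,133)
for th in range(0,96,6):
    t=np.radians(th);X=-70*np.sin(t)+2.5*np.cos(t)+14.5;Z=55+70*np.cos(t)+2.5*np.sin(t)+8
    print(th,"tcp",X.round(1),Z.round(1),"from(45,133) row y",((X-45)/800).round(4),"z",((133-Z)/800).round(4))
```

```text
tcp fix mm [ 44.9   0.3 132.2] F [ 0.52 -0.19 -0.26] w 0.0 t 9.3
shift [-0.0003  0.0001 -0.001 ] turn [ 0.0003 -0.0009  0.0006]
0 tcp 17.0 133.0 from(45,133) row y -0.035 z 0.0
6 tcp 9.7 132.9 from(45,133) row y -0.0442 z 0.0002
12 tcp 2.4 132.0 from(45,133) row y -0.0533 z 0.0013
18 tcp -4.8 130.3 from(45,133) row y -0.0622 z 0.0033
24 tcp -11.7 128.0 from(45,133) row y -0.0709 z 0.0063
30 tcp -18.3 124.9 from(45,133) row y -0.0792 z 0.0102
36 tcp -24.6 121.1 from(45,133) row y -0.087 z 0.0149
42 tcp -30.5 116.7 from(45,133) row y -0.0944 z 0.0204
48 tcp -35.8 111.7 from(45,133) row y -0.1011 z 0.0266
54 tcp -40.7 106.2 from(45,133) row y -0.1071 z 0.0335
60 tcp -44.9 100.2 from(45,133) row y -0.1123 z 0.041
66 tcp -48.4 93.8 from(45,133) row y -0.1168 z 0.0491
72 tcp -51.3 87.0 from(45,133) row y -0.1204 z 0.0575
78 tcp -53.5 80.0 from(45,133) row y -0.1231 z 0.0663
84 tcp -54.9 72.8 from(45,133) row y -0.1248 z 0.0752
90 tcp -55.5 65.5 from(45,133) row y -0.1256 z 0.0844
```

>>> jog_arm([
  [[0, -0.012, -0.001, 0, 0, 0, 1], [0, -0.022, -0.001, 0, 0, 0, 1], [0, -0.029, -0.001, 0, 0, 0, 1], [0, -0.035, -0.001, 0, 0, 0, 1], [0, -0.04, -0.001, 0, 0, 0, 1], [0, -0.044, -0.001, 0, 0, 0, 1], [0, -0.049, 0, 0, 0, 0, 1], [0, -0.0535, 0, 0, 0, 0, 1]],
])

```text
clock: 10.3
position: [0.4823, 0.0153, 0.132]
tcp_rot: [-0.123, 0.992, 0.0, -0.0]
force: [1.7, 3.3, -0.2]
grip_width: -0.0003
```

>>> jog_arm([
  [[0, -0.0045, 0.001, 0, 0, 0, 1], [0, -0.009, 0.002, 0, 0, 0, 1], [0, -0.013, 0.0035, 0, 0, 0, 1], [0, -0.0175, 0.005, 0, 0, 0, 1]],
])

```text
clock: 10.8
position: [0.4859, 0.0015, 0.1283]
tcp_rot: [-0.123, 0.992, -0.0, 0.0]
force: [1.0, 2.6, 2.2]
grip_width: -0.0001
```

```bash
python3 bar.py 6 | grep -v mid
python3 - <<'E'
from h import *
g=cloud("top","pics/top6.npy",(68,100),(-17,17),(50,75));g=g[np.argsort(g[:,0])];print(len(g),g[g[:,0]>85].round().astype(int).tolist())
E
```

```text
tcp fix mm [-12.6  -0.2 128.3] F [0.97 2.63 2.22] w -0.0001 t 10.8
shift [0.0002 0.1866 0.1204] turn [-0.0001  0.0001  0.0003]
0 []Traceback (most recent call last):
  File "bar.py", line 10, in <module>
    g=cloud(n,f,(-60,60),(-12,12),(120,150));print("handle top",np.median(g[g[:,2]>g[:,2].max()-5],0).round(1))
                                                                                   ~~~~~~~~~~^^
    return umr_maximum(a, axis, None, out, keepdims, initial, where)
ValueError: zero-size array to reduction operation maximum which has no identity
```

The top view is blocked by the arm, so I'll check the crossbar from the side depth.

```bash
cat > sb.py <<'E'
from h import *
import sys
go(0,0,100);p,d=grab_frame("side");f=f"pics/side{sys.argv[1]}";np.save(f+".npy",d);cv2.imwrite(f+".png",p)
g=cloud("side",f+".npy",(80,100),(-18,18),(50,70));g=g[abs(g[:,1])>11.5];g=g[np.argsort(g[:,0])];print("bar outside keeper",g.round().astype(int).tolist())
g=cloud("side",f+".npy",(80,110),(-10,10),(45,70));
print("keeper lip/face",[(int(a),int(b)) for a,_,b in g[np.argsort(g[:,2])]])
E
python3 sb.py 6
```

```text
tcp fix mm [-12.9  -0.2 128.2] F [1.29 2.31 0.97] w -0.0 t 10.85
shift [0.0002 0.0162 0.0352] turn [-0.0004  0.      0.0001]
bar outside keeper [[81, -13, 51], [82, -13, 54], [82, 17, 54], [82, -17, 56], [82, -15, 54], [82, 18, 52], [84, 13, 55], [84, -17, 52], [84, 16, 56], [84, -17, 55], [85, 16, 53], [85, 14, 54], [87, -14, 55]]
keeper lip/face [(95, 45), (80, 45), (95, 45), (96, 45), (80, 45), (96, 46), (92, 46), (93, 46), (94, 47), (81, 47), (81, 47), (86, 47), (90, 47), (95, 48), (80, 48), (83, 48), (88, 48), (88, 48), (87, 48), (96, 49), (84, 49), (93, 49), (92, 49), (80, 49), (92, 49), (89, 49), (85, 49), (82, 50), (87, 50), (83, 50), (83, 50), (96, 51), (85, 51), (84, 52), (82, 52), (81, 52), (85, 53), (81, 53), (80, 53), (82, 53), (85, 54), (85, 54), (85, 54), (81, 54), (84, 54), (85, 54), (80, 54), (81, 55), (81, 55), (81, 55), (84, 55), (83, 55), (80, 56), (81, 57), (82, 60), (83, 60), (82, 61), (83, 61), (83, 62), (83, 62), (85, 62), (83, 62), (81, 62), (81, 62), (80, 62), (81, 62), (82, 62), (80, 63), (80, 64), (83, 64), (84, 65)]
```

The jaw has slid in about 5 mm and the crossbar is hooked under the lip. Pushing on.

>>> jog_arm([
  [[0, -0.004, 0.002, 0, 0, 0, 1], [0, -0.008, 0.004, 0, 0, 0, 1], [0, -0.012, 0.0065, 0, 0, 0, 1], [0, -0.016, 0.009, 0, 0, 0, 1], [0, -0.02, 0.0115, 0, 0, 0, 1], [0, -0.0235, 0.0145, 0, 0, 0, 1]],
])

```text
clock: 11.65
position: [0.4904, -0.0168, 0.1167]
tcp_rot: [-0.123, 0.992, -0.0, 0.0]
force: [-0.7, 0.6, 5.5]
grip_width: 0.0001
```

>>> jog_arm([
  [[0, -0.0035, 0.003, 0, 0, 0, 1], [0, -0.0065, 0.006, 0, 0, 0, 1], [0, -0.0095, 0.0095, 0, 0, 0, 1], [0, -0.0125, 0.013, 0, 0, 0, 1], [0, -0.0125, 0.013, 0, 0, 0, 1]],
])

```text
clock: 12.28
position: [0.4931, -0.0268, 0.1062]
tcp_rot: [-0.122, 0.992, -0.001, 0.0]
force: [-0.9, 0.4, 2.4]
grip_width: -0.0
```

```bash
python3 sb.py 7
```

```text
tcp fix mm [-41.8  -0.3 106.2] F [-0.86  0.44  2.36] w -0.0 t 12.275
shift [0.0003 0.0522 0.0076] turn [-0.0007  0.0001  0.    ]
bar outside keeper [[80, -15, 55], [81, 17, 54], [81, 13, 51], [81, -15, 53], [81, -13, 56], [82, 15, 57], [82, 15, 54], [83, 18, 52], [84, -17, 55], [84, 13, 55], [85, -14, 53], [85, -12, 56], [92, -17, 52]]
keeper lip/face [(80, 45), (92, 45), (81, 45), (93, 46), (80, 46), (86, 46), (80, 46), (90, 47), (94, 47), (86, 47), (93, 47), (93, 47), (83, 47), (90, 48), (92, 48), (91, 48), (87, 48), (80, 48), (80, 48), (84, 48), (92, 49), (84, 49), (85, 49), (81, 50), (90, 50), (90, 50), (82, 51), (81, 52), (85, 53), (83, 54), (83, 54), (83, 54), (81, 54), (81, 54), (80, 54), (82, 56), (83, 56), (82, 57), (81, 61), (83, 61), (83, 61), (82, 61), (80, 62), (83, 62), (80, 62), (81, 63), (84, 64), (82, 64), (82, 64), (80, 65), (83, 65)]
```

>>> jog_arm([
  [[0, -0.0027, 0.0037, 0, 0, 0, 1], [0, -0.0052, 0.0075, 0, 0, 0, 1], [0, -0.0075, 0.0115, 0, 0, 0, 1], [0, -0.0097, 0.0156, 0, 0, 0, 1], [0, -0.0097, 0.0156, 0, 0, 0, 1]],
])

```text
clock: 12.95
position: [0.4946, -0.034, 0.0934]
tcp_rot: [-0.122, 0.992, -0.0, -0.0]
force: [-0.6, -0.5, 0.2]
grip_width: 0.0001
```

>>> jog_arm([
  [[0, -0.002, 0.0042, 0, 0, 0, 1], [0, -0.0036, 0.0084, 0, 0, 0, 1], [0, -0.0036, 0.0084, 0, 0, 0, 1]],
])

```text
clock: 13.32
position: [0.4951, -0.0365, 0.0865]
tcp_rot: [-0.123, 0.992, 0.0, -0.0]
force: [0.4, -0.5, 0.4]
grip_width: 0.0002
```

>>> jog_arm([
  [[0, -0.0014, 0.0044, 0, 0, 0, 1], [0, -0.0027, 0.0088, 0, 0, 0, 1], [0, -0.0027, 0.0088, 0, 0, 0, 1]],
])

```text
clock: 13.7
position: [0.4955, -0.0385, 0.0794]
tcp_rot: [-0.123, 0.992, 0.0, -0.0]
force: [0.8, 0.1, -0.6]
grip_width: -0.0001
```

```bash
python3 sb.py 8; python3 -c "
from h import *
g=cloud('side','pics/side8.npy',(-110,-20),(-18,18),(40,100));print(g[np.argsort(g[:,0])].round().astype(int).tolist())"
```

```text
tcp fix mm [-53.7   0.1  79.4] F [ 0.8   0.08 -0.56] w -0.0001 t 13.7
shift [-0.0002  0.0671 -0.0256] turn [ 0.0004 -0.0003  0.0002]
bar outside keeper [[80, -13, 56], [81, 17, 51], [81, 13, 56], [81, -17, 56], [81, -17, 53], [82, -15, 57], [83, 15, 55], [83, -12, 55], [83, 13, 55], [83, -15, 54], [83, 13, 52], [84, 18, 56], [84, 16, 53], [93, -17, 55]]
keeper lip/face [(80, 45), (91, 45), (93, 46), (94, 47), (81, 47), (94, 47), (82, 48), (92, 48), (88, 48), (88, 48), (80, 48), (91, 48), (88, 48), (81, 48), (84, 48), (87, 49), (81, 49), (96, 49), (93, 49), (85, 49), (86, 49), (90, 50), (94, 50), (94, 50), (82, 50), (81, 51), (80, 51), (85, 52), (83, 52), (80, 52), (81, 52), (83, 53), (81, 54), (81, 54), (81, 54), (82, 55), (80, 55), (81, 55), (80, 56), (83, 56), (80, 56), (80, 59), (80, 60), (81, 60), (82, 61), (80, 61), (82, 62), (81, 62), (81, 62), (80, 62), (81, 63), (80, 64), (83, 65)]
[[-82, 8, 75], [-81, 14, 76], [-80, 11, 76], [-78, 14, 74], [-78, 9, 74], [-75, 15, 73], [-74, 12, 73], [-74, 10, 73], [-73, 12, 77], [-72, 15, 72], [-70, 13, 73], [-70, 10, 73], [-67, -15, 69], [-
[... 2296 characters left out ...]
], [-31, -6, 67], [-30, -1, 65], [-30, -1, 62], [-30, -11, 67], [-30, 15, 67], [-29, 5, 63], [-29, 7, 66], [-29, 7, 63], [-29, 15, 55], [-29, 15, 64], [-29, -13, 67], [-29, 5, 66], [-29, 10, 67], [-29, -5, 65], [-28, -10, 65], [-28, 10, 64], [-28, 12, 68], [-27, -8, 63], [-27, 15, 60], [-27, -3, 64], [-26, 3, 64], [-26, -5, 64], [-26, -5, 61], [-26, 8, 62], [-25, 15, 63], [-25, -10, 64], [-25, 13, 66], [-25, -12, 67], [-24, 8, 58], [-24, 6, 63], [-24, 3, 63], [-24, 8, 61], [-24, -10, 59], [-24, 3, 60], [-23, 1, 60], [-23, -14, 65], [-23, 1, 64], [-23, -2, 63], [-22, -4, 61], [-22, -12, 66], [-22, -2, 61], [-21, -9, 64], [-21, -6, 61], [-21, 6, 60], [-20, 14, 63], [-20, -6, 64], [-20, 6, 63]]
```

The handle is at about 12° above level and the crossbar is still hooked. I'll take it past dead centre, then use small steps to feel for the stop.

>>> jog_arm([
  [[0, -0.001, 0.0045, 0, 0, 0, 1], [0, -0.0017, 0.009, 0, 0, 0, 1], [0, -0.0017, 0.009, 0, 0, 0, 1]],
])

```text
clock: 14.12
position: [0.496, -0.0398, 0.0723]
tcp_rot: [-0.123, 0.992, 0.0, -0.0]
force: [-0.1, 0.3, 0.0]
grip_width: -0.0001
```

>>> jog_arm([
  [[0, -0.0005, 0.003, 0, 0, 0, 1], [0, -0.0007, 0.006, 0, 0, 0, 1], [0, -0.0007, 0.006, 0, 0, 0, 1]],
])

```text
clock: 14.5
position: [0.4963, -0.0405, 0.0678]
tcp_rot: [-0.123, 0.992, -0.0, -0.0]
force: [-0.1, 0.0, -0.4]
grip_width: 0.0002
```

>>> jog_arm([
  [[0, 0, 0.0015, 0, 0, 0, 1], [0, 0, 0.003, 0, 0, 0, 1], [0, 0, 0.003, 0, 0, 0, 1]],
])

```text
clock: 14.88
position: [0.4964, -0.0405, 0.0655]
tcp_rot: [-0.123, 0.992, 0.0, 0.0]
force: [-0.7, 0.2, 0.7]
grip_width: 0.0004
```

```bash
python3 sb.py 9|head -2; python3 -c "
from h import *
for f in('side8','side9'):
  g=cloud('side','pics/'+f+'.npy',(-90,-20),(10.5,15),(40,80));q=np.polyfit(g[:,0],g[:,2],1);print(len(g),q,np.degrees(np.arctan(q[0])),np.polyval(q,-70))"
```

```text
tcp fix mm [-55.8  -0.2  65.5] F [-0.73  0.21  0.69] w 0.0004 t 14.875
shift [ 0.0002  0.0698 -0.0431] turn [0.     0.0001 0.0002]
34 [-0.21162472 59.02509542] -11.948907779889629 73.83882596072132
35 [-2.07766822e-02  6.19940525e+01] -1.1902449546526215 63.448420252598865
```

>>> jog_arm([
  [[0, 0, 0.0013, 0, 0, 0, 1], [0, 0, 0.0013, 0, 0, 0, 1]],
])

```text
clock: 15.18
position: [0.4964, -0.0404, 0.0645]
tcp_rot: [-0.123, 0.992, 0.0, 0.0]
force: [0.7, 0.3, 0.4]
grip_width: -0.0003
```

>>> jog_arm([
  [[0, 0, 0.0013, 0, 0, 0, 1], [0, 0, 0.0013, 0, 0, 0, 1]],
])

```text
clock: 15.42
position: [0.4963, -0.0404, 0.0635]
tcp_rot: [-0.123, 0.992, -0.0, 0.0]
force: [0.5, 0.1, -0.3]
grip_width: 0.0005
```

>>> jog_arm([
  [[0, 0, 0.0013, 0, 0, 0, 1], [0, 0, 0.0013, 0, 0, 0, 1]],
])

```text
clock: 15.68
position: [0.4963, -0.0404, 0.0624]
tcp_rot: [-0.123, 0.992, 0.0, 0.0]
force: [0.8, 0.5, 1.1]
grip_width: -0.0001
```

>>> jog_arm([
  [[0, 0, 0.0013, 0, 0, 0, 1], [0, 0, 0.0013, 0, 0, 0, 1]],
])

```text
clock: 15.92
position: [0.4963, -0.0404, 0.0615]
tcp_rot: [-0.123, 0.992, -0.0, 0.0]
force: [-0.9, 0.5, 2.0]
grip_width: -0.0001
```

>>> jog_arm([
  [[0, 0, 0.0009, 0, 0, 0, 1], [0, 0, 0.0009, 0, 0, 0, 1]],
])

```text
clock: 16.18
position: [0.4964, -0.0404, 0.0612]
tcp_rot: [-0.123, 0.992, -0.0, 0.0]
force: [-1.0, 0.3, 5.1]
grip_width: -0.0001
```

```bash
python3 sb.py 10|head -2; python3 -c "
from h import *
g=cloud('side','pics/side10.npy',(-90,-20),(10.5,15),(40,80));q=np.polyfit(g[:,0],g[:,2],1);print(len(g),q,np.degrees(np.arctan(q[0])),np.polyval(q,-70))"
```

```text
tcp fix mm [-55.8  -0.2  61.2] F [-0.96  0.34  5.12] w -0.0001 t 16.175
shift [ 0.0002  0.0698 -0.0485] turn [-0.      0.0001  0.0003]
34 [ 0.07421092 62.18611851] 4.244192792739842 56.991353906008605
```

The force is rising to 5 N with the handle a few degrees past level, so this is the stop. One more small press, then retreat.

>>> jog_arm([
  [[0, 0, 0.0007, 0, 0, 0, 1], [0, 0, 0.0007, 0, 0, 0, 1], [0, 0, 0.0007, 0, 0, 0, 1]],
])

```text
clock: 16.6
position: [0.4964, -0.0404, 0.0609]
tcp_rot: [-0.123, 0.992, -0.0, 0.0]
force: [-1.6, 0.3, 6.2]
grip_width: 0.0
```

>>> jog_arm([
  [[0, 0, 0.0006, 0, 0, 0, 1], [0, 0, 0.0006, 0, 0, 0, 1], [0, 0, 0.0006, 0, 0, 0, 1]],
])

```text
clock: 16.98
position: [0.4964, -0.0404, 0.0607]
tcp_rot: [-0.123, 0.992, -0.0, 0.0]
force: [-2.4, 0.0, 10.0]
grip_width: 0.0002
```

>>> jog_arm([
  [[0, 0, -0.005, 0, 0, 0, 1], [0, 0, -0.03, 0, 0, 0, 1], [0, 0, -0.1, 0, 0, 0, 1], [0, 0, -0.17, 0, 0, 0, 1], [-0.05, -0.05, -0.22, 0, 0, 0, 1], [0.05, -0.12, -0.25, 0, 0, 0, 1], [0.12, -0.2, -0.25, 0, 0, 0, 1], [0.15, -0.25, -0.25, 0, 0, 0, 1], [0.15, -0.25, -0.25, 0, 0, 0, 1]],
])

```text
clock: 18.1
position: [0.4274, -0.2655, 0.2596]
tcp_rot: [-0.122, 0.993, -0.0, 0.0]
force: [1.4, 0.2, 0.7]
grip_width: -0.0
```

```bash
python3 sb.py 11; python3 bar.py 11 2>&1| grep -v mid
python3 - <<'E'
from h import *
for n in("side","top"):
    g=cloud(n,f'pics/{n}11.npy',(-90,-25),(-15,15),(40,80));q=np.polyfit(g[:,0],g[:,2],1);print(n,len(g),q,np.degrees(np.arctan(q[0])),np.polyval(q,-70))
g=cloud("top","pics/top11.npy",(70,100),(-17,17),(50,75));print("top bar",sorted([(int(a),int(b)) for a,_,b in g if a>76]))
a=cv2.resize(cv2.imread("pics/side11.png")[210:325,250:380],None,fx=3.0,fy=3.0,interpolation=cv2.INTER_CUBIC)
b=cv2.resize(cv2.imread("pics/top11.png")[205:300,235:370],None,fx=3.0,fy=3.0,interpolation=cv2.INTER_CUBIC)
c=np.zeros((345,800,3),np.uint8);c[:345,:390]=a;c[:285,392:797]=b;cv2.imwrite("pics/c11.png",c)
E
```

```text
tcp fix mm [-257.4  121.5  259.6] F [1.39 0.19 0.66] w -0.0 t 18.1
shift [-0.1515  0.3219  0.1995] turn [-0.0002  0.0001 -0.0007]
bar outside keeper [[80, -15, 52], [81, 15, 56], [81, 17, 51], [81, -17, 55], [81, 17, 57], [81, -17, 53], [81, -13, 51], [82, 13, 51], [82, 18, 55], [82, 15, 55], [83, -12, 54], [83, 15, 52], [83, -12, 58], [89, -18, 56], [90, -18, 54]]
keeper lip/face [(90, 45), (87, 46), (92, 46), (88, 46), (80, 47), (94, 47), (87, 47), (95, 47), (91, 47), (83, 47), (82, 48), (95, 48), (84, 48), (93, 48), (89, 49), (84, 49), (81, 49), (89, 49), (89, 49), (85, 50), (81, 50), (95, 50), (91, 51), (83, 52), (80, 52), (83, 52), (83, 53), (82, 53), (83, 53), (80, 53), (80, 54), (81, 54), (80, 54), (80, 54), (80, 56), (82, 56), (80, 60), (82, 61), (82, 61), (81, 61), (81, 62), (84, 62), (80, 62), (80, 63), (80, 63), (83, 63), (82, 64), (82, 65)]
tcp fix mm [-260.8  123.5  259.9] F [-0.34 -3.18  0.24] w 0.0002 t 18.15
shift [-0.1527  0.4987  0.2826] turn [-0.0025 -0.0014 -0.0028]
leg 18 104 [2.05082194e-02 5.44878621e+01] [(0, np.float64(54.5)), (90, np.float64(56.3))] 124.1573
[... 514 characters left out ...]
353] 4.963388483652897 51.53609634128418
top 442 [ 0.10991315 59.59070015] 6.272381611905591 51.896779876950724
top bar [(76, 54), (76, 56), (76, 56), (76, 60), (76, 64), (76, 65), (76, 66), (76, 68), (77, 53), (77, 54), (77, 56), (77, 62), (77, 63), (77, 63), (77, 63), (77, 67), (78, 54), (78, 54), (78, 54), (78, 65), (78, 65), (78, 66), (78, 66), (78, 67), (79, 55), (79, 57), (79, 57), (79, 59), (79, 64), (79, 64), (79, 64), (79, 64), (79, 66), (79, 66), (79, 67), (80, 54), (80, 56), (80, 58), (80, 63), (80, 63), (80, 66), (80, 67), (81, 50), (81, 51), (81, 51), (81, 52), (82, 50), (82, 50), (83, 53), (84, 51), (86, 52), (87, 50), (88, 51), (88, 51), (89, 51), (90, 50), (90, 51), (91, 51)]
```

View pics/c11.png

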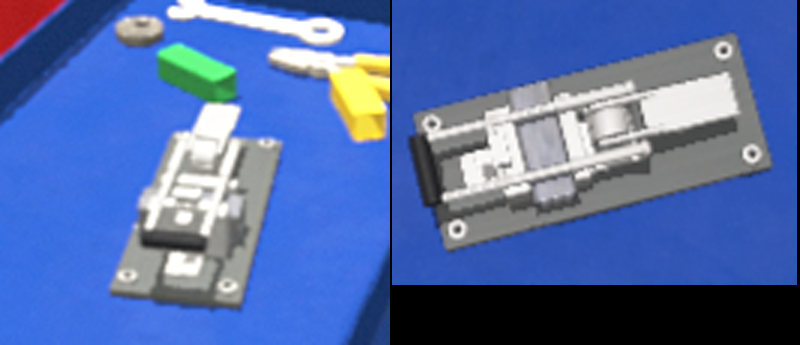

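The top and side views both show the handle lying down on the stop, 5–6° past level. The bail is straight and the crossbar is behind the keeper (x≈81.5, z≈53). The tools haven't moved and the arm is clear. Handing in.

```bash
python3 -c "
from workcell import *
print(sign_off(), read_state()['clock'])"
```

```text
the job is handed in; nothing more can be done
the job is handed in; nothing more can be done
```

The tube is clamped and the job is handed in at about 18 s on the robot's clock. No verdict is reported.

**What I did:** I pinched the bail by its grip bar and swung it over. The first time, the crossbar was still at the height of the keeper's lip, so I moved it out, lowered it and drew it in. I then let go and backed off, and pushed the handle past dead centre with closed fingers, down onto the stop. The stop was felt at about 2–5 N, and the last press read about 10 N, the highest push I read.

**Last checks:**
- **Crossbar:** it lies behind the keeper under its lip, about 3–4 mm out from the face.
- **Jaw:** it slid in about 5 mm toward the tube. I did not measure the clamping force.
- **Handle:** the two views disagree slightly, 5° past level from the side and 6° from the top. About 3° was expected from my first look at the pad (top at about 50 mm). Both are within the 8° allowed.
- **Stop:** I could not read the force on it after letting go. I judge it is pressed from the rise in force on the last press.
- **Surroundings:** the gripper was clear. The pliers and spanner look unmoved in the last cropped picture. The nozzle was not in that crop, but the arm never worked near it.

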